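# Deburr a sawn plate edge in the vise with a flat file

### The job

Take the flat file from the rack and file the burr off the top edge of the thin plate in the vise: at least three full forward strokes square across the edge, away from the vise's tommy bar, with the blade level and pressed on lightly but firmly from near its tip to near its handle, and the file lifted clear of the edge for every return. The plate is springy, so never press hard and never drag the file back on it. Then lay the file down gently in the rack the way it lay and let go, leaving everything else where it is.

Things in the scene. Friction and masses are not known exactly. Their poses are not given: they have to be found in the camera images.
- file: Flat file: square wood handle 24 x 24 mm, ferrule, flat steel blade 18 x 4 mm; 0.14 kg, level in the rack. Origin on the long axis, in the handle near the centre of mass: the place to grip, firmly (40 N or more) as a push at the tip can pivot it. x points to the tip, z up. Along x: handle -77 to 17 mm, ferrule to 30, blade 30 to 180. Not given while held.
- file_tip (a point): Front end of the flat file's blade, mid-width, on its lower face: 180 mm ahead of the file's origin and 2 mm below its axis.
- round_file: The other file in the rack: handle 26 mm square, a thin round blade 6 mm across. Origin and x axis as for the flat file. Leave it lying.
- rack: Fixed low wooden file rack: board 250 x 190 mm, top 10 mm up. Origin on the table, x along the files to their tips, z up. Files lie along x at y = +47.5 and -47.5 mm (either in either), origins at x about 0, the flat file's axis 38 mm up. Handle bar at x -71 to -53 mm, top 26 mm up; blade bar at x 111 to 129 mm, top 36 mm up, 14 mm blocks on it leave a slot 62 mm wide for each blade.
- vise: Blue bench vise, bolted down, jaws 100 mm wide, 140 mm high. Origin on the table under the middle of the gap between the jaws. x runs along the screw, away from the tommy bar (the worker's side) to the anvil: forward for filing. y along the jaws, z up. It reaches 180 mm behind and 130 mm ahead of the origin; only the plate stands above the jaw tops.
- jaw (a point): Middle of the gap between the jaws, level with their tops, 140 mm over the table. The plate stands up through here: 42 mm wide along the jaws, its middle within 8 mm of this point. Its level top edge is 44 to 60 mm above this point: the exact height is not given and must be seen or felt with the file.
- sheet (a joint): Aluminium plate upright in the jaws, square to the vise's x, 42 mm wide, 2 mm thick, 10 mm hole; file its sawn top edge (burr too fine to see). It is springy: value = lean at the jaws in rad, 0 upright, + forward (vise x), 7 N m/rad. A file bearing 3 to 8 N and moving forward leans it some 0.02 to 0.06; dragged back, it leans negative. Press with no more than about 15 N.
- ink_tin: Black closed ink tin, 90 mm across, 125 mm high. Origin under its middle. Leave alone.
- glass_jar: Glass jar with a lid, 74 mm across, 110 mm high. Origin under its middle. Leave alone.
- tape_roll: Roll of yellow tape, 100 mm across, 24 mm high. Origin under its middle. Leave alone.
- square: Engineer's square lying flat: stock 100 mm, blade 150 mm, 14 mm high. Origin under the stock. Leave alone.
- offcut: Aluminium offcut lying flat, 120 x 42 x 4 mm. Origin under its middle. Leave alone.
- file_brush: Brush for cleaning files, lying on the table. Leave alone.

How it is judged:
On the way, in this order (a step that is already met when the one before it is completed fails the run):
1. first stroke begins: the front third of the blade bears on the plate's edge with more than 2 N, file square and level within 0.3 rad (contact force between file and sheet above 2 N and x of file_tip in the frame of jaw between 0 and 0.055 m and angle between the x axis of file and the x axis of vise, either way round below 0.3 rad and angle between the z axis of file and the z axis of vise, either way round below 0.3 rad), for 0.04 s.
2. first stroke ends: pushed forward, still bearing with more than 2 N, with at least 98 mm of blade past the edge (contact force between file and sheet above 2 N and x of file_tip in the frame of jaw above 0.098 m and value of joint sheet above 0.005 rad and angle between the x axis of file and the x axis of vise, either way round below 0.3 rad and angle between the z axis of file and the z axis of vise, either way round below 0.3 rad), for 0.04 s.
3. the file is carried back clear of the edge after the first stroke (contact force between file and sheet below 0.05 N and x of file_tip in the frame of jaw below 0.055 m), for 0.08 s.
4. second stroke begins: the front third of the blade bears on the plate's edge with more than 2 N, file square and level within 0.3 rad (all of step 1), for 0.04 s.
5. second stroke ends: pushed forward, still bearing with more than 2 N, with at least 98 mm of blade past the edge (all of step 2), for 0.04 s.
6. the file is carried back clear of the edge after the second stroke (all of step 3), for 0.08 s.
7. third stroke begins: the front third of the blade bears on the plate's edge with more than 2 N, file square and level within 0.3 rad (all of step 4), for 0.04 s.
8. third stroke ends: pushed forward, still bearing with more than 2 N, with at least 98 mm of blade past the edge (all of step 5), for 0.04 s.
At the end, for the whole second after the job is handed in: After three forward strokes the flat file lies level in the rack, tip the same way as before (origin within 25 mm along the rack, within 85 mm of its middle across, 33 to 43 mm over the table, turned less than 0.15 rad, at rest), and the plate stands upright again (within 0.003 rad) (x of file in the frame of rack between -0.025 and 0.025 m and y of file in the frame of rack between -0.085 and 0.085 m and z of file in the frame of rack between 0.033 and 0.043 m and angle between the x axis of file and the x axis of rack, either way round below 0.15 rad and angle between the z axis of file and the z axis of rack, either way round below 0.12 rad and x of file_tip in the frame of rack above 0.1 m and linear speed of file below 0.02 m/s and value of joint sheet between -0.003 and 0.003 rad); the robot touches nothing.
It fails at once if the file is dragged back over the edge under load (the plate springs backward by more than 0.014 rad) (value of joint sheet below -0.014 rad).
It fails at once if the plate is pressed too hard (more than 20 N) (contact force between file and sheet above 20 N).
It fails at once if the gripper or arm knocks the plate or the vise (more than 5 N) (contact force between any of the fingers, the arm and sheet above 5 N or contact force between any of the fingers, the arm and vise above 5 N).
It fails at once if the file is dropped (contact force between the fingers and file below 0.05 N and linear speed of file above 0.5 m/s).
It fails at once if another thing is moved more than 20 mm (distance of any of round_file, ink_tin, glass_jar, tape_roll, square, offcut, file_brush from where it was at the start of the episode above 0.02 m).
It also fails if it takes over 70 s, if anything falls off the work surface, if the arm or the gripper's body presses on something with over 40 N, if the wrist force passes 120 N, or if a joint passes its speed limit or range.

### The arm

A 6-joint arm with a two-finger parallel gripper is mounted at the origin on the work surface. World frame = base frame: x ahead of the robot, y to its left, z up, the work surface at z = 0. Lengths are in m, angles in rad, forces in N, time in s.
With the tool pointing down it reaches from about 0.3 to 0.85 m from the base axis. Payload 5.4 kg.
Tool frame: the origin (TCP) lies on the centre line of the jaws, within the pads' length; the fingertips stand 25 mm ahead of it and the grasp point (between the pads) lies 6 mm ahead of it; z points along the fingers, y is the line along which they close (so a half turn about z gives the same grasp; the last joint's range is limited). The gripper opens to 85 mm and grips with 20 to 120 N. Pads are 22 mm wide; open, the fingers measure 114 mm over their backs; the gripper's body (76 mm by 85 mm) begins 54 mm behind the grasp point. The pads swing forward as they close: fully open they stand 13 mm farther back than shut.
Start: joints at [0.909, 0.158, 1.597, -0, 1.386, -0.21], TCP at [0.251, 0.517, 0.256] pointing down, gripper open.
Joint ranges: [-2.91, 2.91], [-0.94, 2.29], [0.18, 2.7], [-1.29, 4.43], [0.17, 2.64], [-3, 3]. Speed limits (rad/s): [2.57, 2.57, 3.14, 3.14, 3.14, 3.14].

### API

Orientations are given as a 3x3 rotation matrix whose columns are the frame's x, y, z axes.
In Python, from workcell import get_obs, cams, ticket gives the robot as it stands. The module is installed in compiled form; this text tells all that it offers.
- The arm moves only by the shell command python3 -m crank 'ROWS' [FORCE]. ROWS is JSON, a list of rows, each a list of 7 numbers: the turn, a rotation vector about the tool's x, y, z normalised to -1 to 1, where 1 is 45 degrees, then the shift along the tool's x, y, z normalised to -1 to 1, where 1 is 100 mm, then the opening, from 0 (shut) to 1 (fully open). A call has exactly 5 rows; each row is the pose to reach, as a shift and turn from the pose commanded when the call began, along the tool's axes at that moment; what a row does not reach only later rows make up. A row lasts 1/10 s, in which the tool goes at most 50 mm and 8.59 degrees, less where a joint would pass 70% of its speed; a pose out of reach is approached as far as the arm can. A call with a number of a shift or a turn outside -1 to 1 is refused whole. A call with a gripper value outside its range is refused whole. The fingers move at their own pace and stop on an object; FORCE is the grip in N (left out, the last holds). Time passes only in rows, so rows that repeat a pose let the fingers close, or fill a call up. It gives the time, the measured TCP pose, the force, the opening and the grip force at its end, in the units of the state.
- get_obs(): the state, without advancing time (a new reading comes with each control period).
- cams.snapshot(name): name is "scene" or "top"; returns a dict with "img" (480x640x3 uint8, red, green, blue), "K" (3x3 intrinsics, pixels), "R" (3x3) and "t" (3): a world point X has camera coordinates R X + t. Camera axes: x right, y down, z forward; pixel columns grow to the right and rows downward; lengths in m; the calibration is good to about 2 mm. A picture is of the moment at which its call begins. There is no depth.
- ticket.close_job(): hands the job in; it is judged then, once.
The state is a dict: "t": time; "joint_pos": joint angles; "qd": joint speeds; "joint_torque": joint torques, N m; "tool_pos": TCP position; "tool_rot": TCP orientation; "force": force on the tool from outside, world axes, zero at the start; "ft_torque": the same for the moment, N m; "finger_gap": finger opening in m; "grasp_force": force on a finger pad.
Only numpy, scipy, OpenCV 4.12 (cv2) and the standard library are available. Lean on these libraries where they do the work, as an engineer would, in place of code of your own. Each camera call takes 0.05 s, during which the arm holds its last target. There are 200 camera calls.

## Working session

There is one attempt and no reset: what is moved stays moved. The work goes in short steps, Python scripts to look and compute and a shell command to move; the robot and the scene stay as the last step left them, time stands still between calls to the robot, and variables do not carry over. Pictures are saved under pics/ and viewed, at most 10 in all, crops included, and the job is handed in when it is done.

```bash
mkdir -p pics; cat > h.py <<'E'
import numpy as np, cv2
from workcell import get_obs, cams, ticket
def snap(name,fn=None):
    s=cams.snapshot(name)
    if fn: cv2.imwrite('pics/'+fn,s['img'][:,:,::-1])
    return s
def ray(s,uv):
    K,R,t=[np.array(s[k],float) for k in ('K','R','t')]
    return -R.T@t, R.T@np.linalg.solve(K,[uv[0],uv[1],1.])
def onz(s,uv,z):
    c,d=ray(s,uv); return c+d*(z-c[2])/d[2]
def proj(s,X):
    p=np.array(s['K'])@(np.array(s['R'])@np.array(X)+np.array(s['t'])); return p[:2]/p[2]
E
python3 - <<'E'
from h import *
np.set_printoptions(precision=4,suppress=True)
for n in('scene','top'):
    s=snap(n,n+'1.png'); print(s['K'],s['R'],s['t'],-np.array(s['R']).T@s['t'])
o=get_obs(); print(o['tool_pos'],o['tool_rot'],o['t'],o['finger_gap'],o['force'])
E
```

```text
[[600.4669   0.     317.6432]
 [  0.     600.4669 230.7642]
 [  0.       0.       1.    ]] [[ 0.876   0.482  -0.0193]
 [ 0.2583 -0.5024 -0.8251]
 [-0.4074  0.7178 -0.5646]] [-0.496  -0.0949  1.5795] [ 1.1025 -0.9425  0.8039]
[[538.8653   0.     313.2068]
 [  0.     538.8653 248.2257]
 [  0.       0.       1.    ]] [[-0.0265 -0.9996 -0.0075]
 [-0.9901  0.0273 -0.1374]
 [ 0.1376  0.0037 -0.9905]] [-0.0062  0.5928  1.4299] [ 0.3901 -0.0277  1.4977]
[0.2507 0.5169 0.2554] [[-0.8997  0.4366 -0.0011]
 [ 0.4366  0.8997 -0.0014]
 [ 0.0004 -0.0017 -1.    ]] 0.1 0.08555241024604356 [-0.7574 -0.3543 -0.4076]
```

View pics/top1.png

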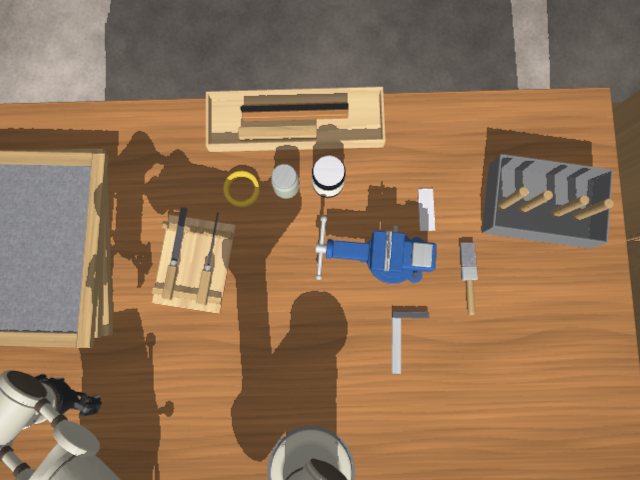

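View pics/scene1.png

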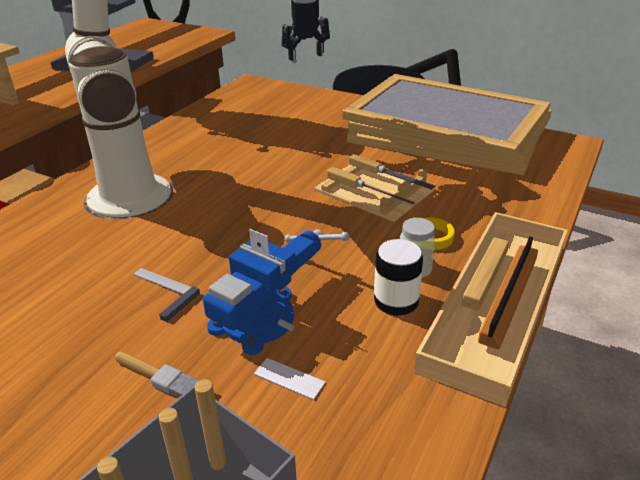

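The top view shows the rack at about (195,262) with the tips pointing up. The thicker, flat blade is the left one (178,235). The vise is at about (390,250), with its tommy bar to the left, so forward is image right, about -y. I'll take closer crops.

```bash
python3 - <<'E'
import cv2,numpy as np
a=cv2.imread('pics/top1.png'); b=cv2.imread('pics/scene1.png')
r=lambda im,x,y,w,h,f: cv2.resize(im[y:y+h,x:x+w],None,fx=f,fy=f,interpolation=cv2.INTER_CUBIC)
A=r(a,145,200,100,120,5) # 500x600
cv2.imwrite('pics/c1.png',A)
B=r(a,310,210,130,80,6); cv2.imwrite('pics/c2.png',B)
C=r(b,200,215,160,110,5); cv2.imwrite('pics/c3.png',C)
E
```

```text
(no output)
```

View pics/c1.png

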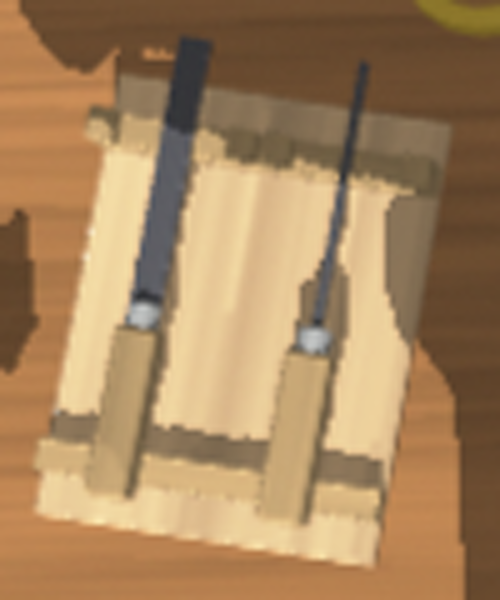

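View pics/c2.png

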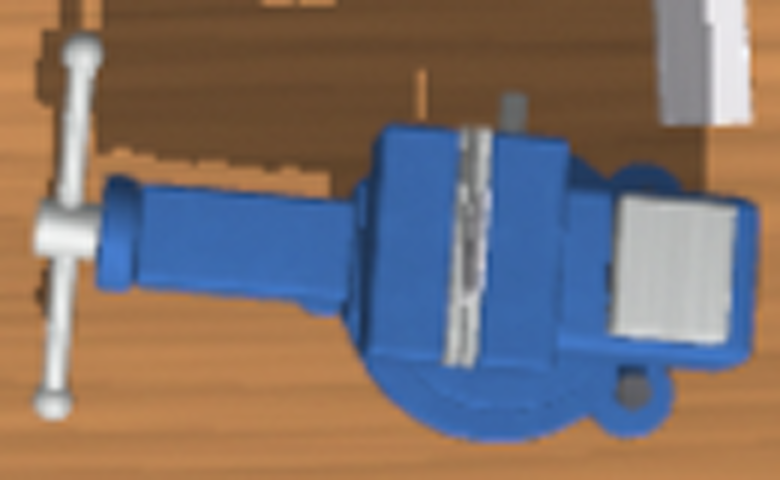

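View pics/c3.png

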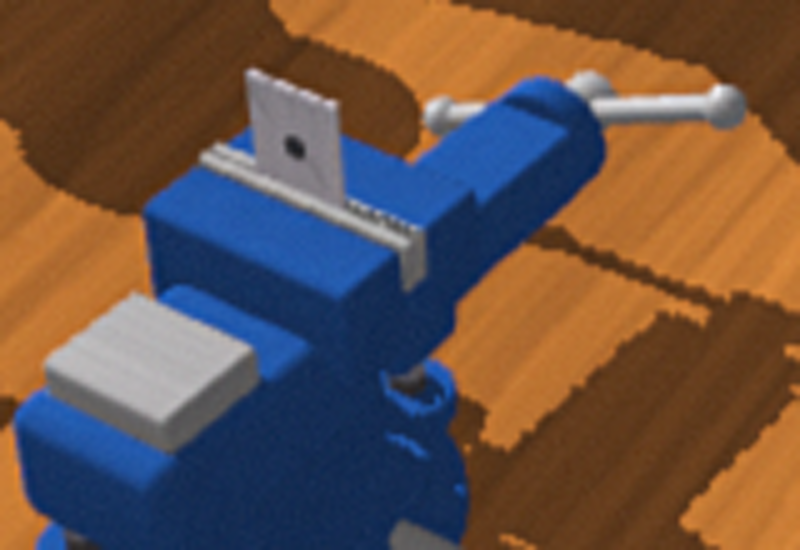

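The crops give these positions:
- **c1:** flat blade tip at crop (195,42), handle end at (111,492).
- **c2:** jaw strips from (475,130) to (459,366).
- **c3:** plate top corners at (250,70) and (340,102).

```bash
cat >> h.py <<'E'
def uc(x,y,x0,y0,f): return ((x+.5)/f-.5+x0,(y+.5)/f-.5+y0)
E
python3 - <<'E'
from h import *
np.set_printoptions(precision=4,suppress=True)
T=snap('top');S=snap('scene')
c1=lambda x,y:uc(x,y,145,200,5); c2=lambda x,y:uc(x,y,310,210,6); c3=lambda x,y:uc(x,y,200,215,5)
tip=onz(T,c1(195,42),.04); end=onz(T,c1(111,492),.05); jn=onz(T,c1(137,326),.05)
print('file',tip,end,jn,np.linalg.norm((tip-end)[:2]),np.linalg.norm((tip-jn)[:2]))
u=(tip-end)[:2];u/=np.linalg.norm(u);print('yaw',np.degrees(np.arctan2(u[1],u[0])),'orig',tip[:2]-.18*u,end[:2]+.077*u,jn[:2]-.017*u)
for n,p in dict(tl=(120,75),tr=(452,125),br=(375,567),bl=(37,514)).items(): print(n,onz(T,c1(*p),.01))
for z in(.14,):
  a=onz(T,c2(475,130),z);b=onz(T,c2(459,366),z);print('jaw',a,b,(a+b)/2,np.linalg.norm(a-b),np.degrees(np.arctan2(*(a-b)[[1,0]])))
for n,p in dict(bltop=(385,126),blbot=(367,360),brtop=(570,140),brbot=(552,366)).items(): print(n,onz(T,c2(*p),.14))
print('screw',onz(T,c2(68,230),.1),onz(T,c2(680,268),.12))
print('tommy',onz(T,c2(84,52),.1),onz(T,c2(53,404),.1))
for z in(.184,.19,.195,.2): 
  a=onz(S,c3(250,70),z);b=onz(S,c3(340,102),z);print(z,a,b,np.linalg.norm(a-b),proj(T,a),proj(T,b))
print('scene jaw', onz(S,c3(205,155),.14),onz(S,c3(412,238),.14))
E
```

```text
file [0.7147 0.333  0.04  ] [0.4672 0.374  0.05  ] [0.5565 0.3609 0.05  ] 0.25085692933315 0.1606847992931762
yaw -9.417332177867959 orig [0.5371 0.3625] [0.5432 0.3614] [0.5397 0.3637]
tl [0.7036 0.3826 0.01  ]
tr [0.6697 0.1956 0.01  ]
br [0.4244 0.2395 0.01  ]
bl [0.4583 0.4259 0.01  ]
jaw [ 0.6171 -0.2165  0.14  ] [ 0.5166 -0.2052  0.14  ] [ 0.5669 -0.2108  0.14  ] 0.10113404191130601 -6.436768227973577
bltop [ 0.6199 -0.1783  0.14  ]
blbot [ 0.5202 -0.1666  0.14  ]
brtop [ 0.6117 -0.2566  0.14  ]
brbot [ 0.5155 -0.2443  0.14  ]
screw [ 0.5845 -0.0427  0.1   ] [ 0.5581 -0.3043  0.12  ]
tommy [ 0.6633 -0.0519  0.1   ] [ 0.5086 -0.034   0.1   ]
0.184 [ 0.54   -0.2055  0.184 ] [ 0.5809 -0.2078  0.184 ] 0.04094589446161845 [388.0824 259.3429] [388.2312 242.8294]
0.19 [ 0.5455 -0.2127  0.19  ] [ 0.5859 -0.2149  0.19  ] 0.04054958817675947 [391.2216 256.7625] [391.3564 240.3544]
0.195 [ 0.55   -0.2186  0.195 ] [ 0.5902 -0.2208  0.195 ] 0.040219332939376906 [393.8567 254.5965] [393.9798 238.2768]
0.2 [ 0.5545 -0.2246  0.2   ] [ 0.5944 -0.2267  0.2   ] 0.03988907770199444 [396.5094 252.416 ] [396.6208 236.1852]
scene jaw [ 0.5173 -0.2089  0.14  ] [ 0.6145 -0.217   0.14  ]
```

Measured geometry:
- **File:** origin about (0.540, 0.3625), yaw -9.5°. The lengths match the sizes given.
- **Plate:** top about (0.565, -0.2115, 0.188).
- **Vise:** x axis yaw about -96°.

Next I'll move above the file.

```bash
cat >> h.py <<'E'
from scipy.spatial.transform import Rotation as Ro
def go(pos,fyaw):
    """units to bring TCP to pos with tool down, file x (= -tool x) at yaw fyaw deg"""
    o=get_obs(); R=np.array(o['tool_rot']); a=np.radians(fyaw)
    x=-np.array([np.cos(a),np.sin(a),0]); z=np.array([0,0,-1.]); G=np.c_[x,np.cross(z,x),z]
    print('turn',np.round(Ro.from_matrix(R.T@G).as_rotvec(degrees=True)/45,4),'shift',np.round(R.T@(np.array(pos)-o['tool_pos'])/.1,4),'pos',np.round(o['tool_pos'],4),'t',o['t'],'F',np.round(o['force'],2))
E
python3 -m crank '[[0,0,-0.1,-0.25,0,0,1],[0,0,-0.2,-0.5,0,0,1],[0,0,-0.3,-0.75,0,0,1],[0,0,-0.36,-1,0,0,1],[0,0,-0.36,-1,0,0,1]]' 60
python3 -c "
from h import *
go([.54,.3625,.12],-9.5)"
```

```text
t: 0.7
tool_pos: [0.3433, 0.4723, 0.256]
tool_rot: [[-0.985, 0.171, 0.001], [0.171, 0.985, -0.001], [-0.001, -0.001, -1.0]]
force: [0.4, 0.6, 0.3]
finger_gap: 0.0854
grasp_force: 0.0
turn [-0.0009  0.0008 -0.0075] shift [-2.125  -0.7445  1.3618] pos [0.3433 0.4723 0.256 ] t 0.7 F [0.39 0.59 0.28]
```

```bash

python3 -m crank '[[0,0,0,-0.3,-0.1,0.1,1],[0,0,0,-0.6,-0.2,0.2,1],[0,0,0,-0.8,-0.3,0.3,1],[0,0,0,-1,-0.36,0.4,1],[0,0,0,-1,-0.36,0.4,1]]' >/dev/null
python3 -m crank '[[0,0,0,-0.3,-0.1,0.2,1],[0,0,0,-0.6,-0.2,0.4,1],[0,0,0,-0.8,-0.3,0.6,1],[0,0,0,-1,-0.38,0.7,1],[0,0,0,-1,-0.38,0.7,1]]'
python3 - <<'E'
from h import *
go([.54,.3625,.044],-9.5)
s=snap('top'); cv2.imwrite('pics/c4.png',cv2.resize(s['img'][190:320,130:270,::-1],None,fx=4,fy=4,interpolation=cv2.INTER_CUBIC))
s=snap('scene'); cv2.imwrite('pics/c5.png',cv2.resize(s['img'][100:260,280:480,::-1],None,fx=3.5,fy=3.5,interpolation=cv2.INTER_CUBIC))
E
```

```text
t: 1.7
tool_pos: [0.5256, 0.366, 0.1445]
tool_rot: [[-0.985, 0.17, -0.003], [0.17, 0.985, -0.001], [0.002, -0.002, -1.0]]
force: [-0.4, 0.5, -0.3]
finger_gap: 0.0854
grasp_force: 0.0
turn [-0.0022 -0.0031 -0.007 ] shift [-0.15   -0.0086  1.0043] pos [0.5256 0.366  0.1445] t 1.7 F [-0.35  0.45 -0.29]
```

View pics/c5.png

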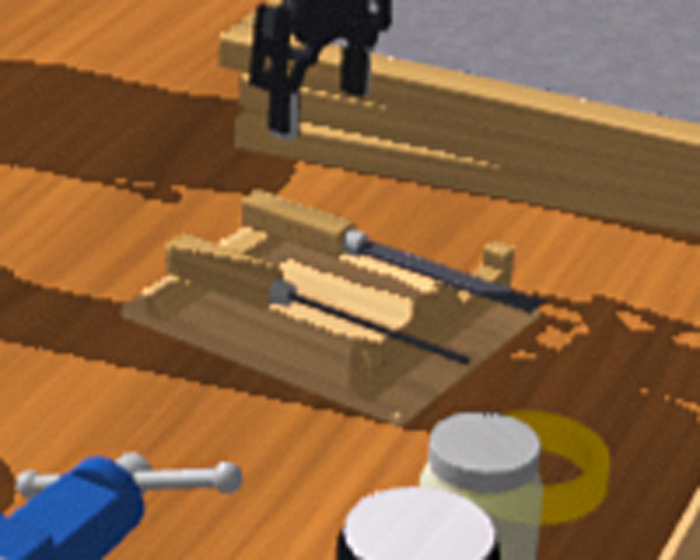

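The scene crop shows the gripper above the flat file's handle (ferrule at crop (355,240)) and clear of the round file. I'll descend and grip.

```bash

python3 -m crank '[[0,0,0,-0.15,-0.01,0.2,1],[0,0,0,-0.15,-0.01,0.4,1],[0,0,0,-0.15,-0.01,0.6,1],[0,0,0,-0.15,-0.01,0.8,1],[0,0,0,-0.15,-0.01,1,1]]'
python3 -m crank '[[0,0,0,0,0,0,0.6],[0,0,0,0,0,0,0.4],[0,0,0,0,0,0,0.2],[0,0,0,0,0,0,0],[0,0,0,0,0,0,0]]' 110
python3 -m crank '[[0,0,0,0,0,0,0],[0,0,0,0,0,0,0],[0,0,0,0,0,0,0],[0,0,0,0,0,0,0],[0,0,0,0,0,0,0]]'
python3 -c "
from h import *
go([.54,.3625,.044],-9.5)"
```

```text
t: 2.3
tool_pos: [0.5396, 0.3654, 0.047]
tool_rot: [[-0.986, 0.167, 0.001], [0.167, 0.986, 0.001], [-0.001, 0.001, -1.0]]
force: [-0.7, -0.4, -0.0]
finger_gap: 0.0855
grasp_force: 0.0
t: 2.8
tool_pos: [0.5415, 0.3642, 0.0484]
tool_rot: [[-0.986, 0.168, 0.003], [0.168, 0.986, 0.001], [-0.003, 0.002, -1.0]]
force: [-1.2, 0.3, 11.4]
finger_gap: 0.0219
grasp_force: 109.5
t: 3.3
tool_pos: [0.5415, 0.3642, 0.0484]
tool_rot: [[-0.986, 0.168, 0.003], [0.168, 0.986, 0.002], [-0.002, 0.002, -1.0]]
force: [-1.9, 0.4, 5.5]
finger_gap: 0.0223
grasp_force: 108.8
turn [ 0.0025  0.0031 -0.0043] shift [ 0.0121 -0.0195  0.0442] pos [0.5415 0.3642 0.0484] t 3.3 F [-1.86  0.39  5.46]
```

```bash

python3 -m crank '[[0,0,0,0,0,-0.05,0],[0,0,0,0,0,-0.15,0],[0,0,0,0,0,-0.35,0],[0,0,0,0,0,-0.6,0],[0,0,0,0,0,-0.8,0]]' 
python3 -m crank '[[0,0,0,0,0,-0.25,0],[0,0,0,0,0,-0.5,0],[0,0,0,0,0,-0.75,0],[0,0,0,0,0,-1,0],[0,0,0,0,0,-1,0]]' 
python3 - <<'E'
from h import *
go([.58,-.05,.24],-96.2)
s=snap('scene'); cv2.imwrite('pics/c6.png',cv2.resize(s['img'][40:220,280:480,::-1],None,fx=3.3,fy=3.3,interpolation=cv2.INTER_CUBIC))
E
```

```text
t: 3.8
tool_pos: [0.5405, 0.3635, 0.1281]
tool_rot: [[-0.986, 0.168, 0.001], [0.168, 0.986, 0.0], [-0.001, 0.0, -1.0]]
force: [0.0, 0.1, -1.2]
finger_gap: 0.0224
grasp_force: 107.7
t: 4.3
tool_pos: [0.5424, 0.3644, 0.2315]
tool_rot: [[-0.986, 0.168, 0.008], [0.168, 0.986, 0.003], [-0.007, 0.005, -1.0]]
force: [1.6, 0.8, -0.8]
finger_gap: 0.0225
grasp_force: 107.7
turn [0.0118 0.0029 1.9225] shift [-1.0691 -4.021  -0.0962] pos [0.5424 0.3644 0.2315] t 4.3 F [ 1.58  0.81 -0.83]
```

View pics/c6.png

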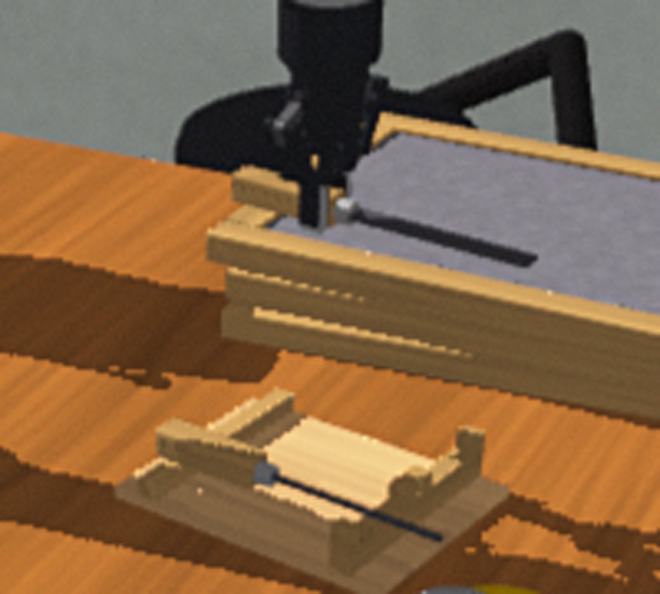

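The file is lifted and level, and the round file is untouched. Next I carry it to the vise.

```bash

python3 -m crank '[[0,0,0.19,-0.05,-0.2,-0.02,0],[0,0,0.38,-0.1,-0.4,-0.04,0],[0,0,0.57,-0.15,-0.6,-0.06,0],[0,0,0.76,-0.2,-0.8,-0.08,0],[0,0,0.94,-0.26,-1,-0.1,0]]' >/dev/null
python3 -c "
from h import *
go([.58,-.05,.24],-96.2)"
```

```text
turn [-5.10e-03 -2.00e-04  9.75e-01] shift [-2.6455 -1.6379 -0.0599] pos [0.5479 0.2595 0.2338] t 4.85 F [-0.17 -0.51 -1.57]
```

```bash

python3 -m crank '[[0,0,0.19,-0.2,-0.12,-0.02,0],[0,0,0.38,-0.4,-0.24,-0.04,0],[0,0,0.57,-0.6,-0.36,-0.06,0],[0,0,0.76,-0.8,-0.5,-0.06,0],[0,0,0.94,-1,-0.6,-0.06,0]]' >/dev/null
python3 -c "
from h import *
go([.58,-.05,.24],-96.2)"
```

```text
turn [-0.0047  0.0007  0.0346] shift [-1.9161e+00  3.3410e-01 -3.0000e-04] pos [0.5622 0.1437 0.24  ] t 5.35 F [-0.18 -0.19 -2.49]
```

```bash

python3 -m crank '[[0,0,0.03,-0.2,0.1,0,0],[0,0,0.03,-0.4,0.2,0,0],[0,0,0.03,-0.6,0.33,0,0],[0,0,0.03,-0.8,0.33,0,0],[0,0,0.03,-0.95,0.33,0,0]]' >/dev/null
python3 -m crank '[[0,0,0,-0.2,0,0,0],[0,0,0,-0.4,0,0,0],[0,0,0,-0.6,0,0,0],[0,0,0,-0.6,0,0,0],[0,0,0,-0.6,0,0,0]]' >/dev/null
python3 - <<'E'
from h import *
go([.58,-.072,.2],-96.2)
s=snap('scene'); cv2.imwrite('pics/c7.png',cv2.resize(s['img'][120:300,180:380,::-1],None,fx=3.3,fy=3.3,interpolation=cv2.INTER_CUBIC))
s=snap('top'); cv2.imwrite('pics/c8.png',cv2.resize(s['img'][190:300,290:440,::-1],None,fx=5,fy=5,interpolation=cv2.INTER_CUBIC))
E
```

```text
turn [-0.0022 -0.0011  0.0116] shift [-0.602   0.0329  0.4123] pos [ 0.5827 -0.0118  0.2413] t 6.35 F [-0.26  0.81 -1.72]
```

View pics/c7.png

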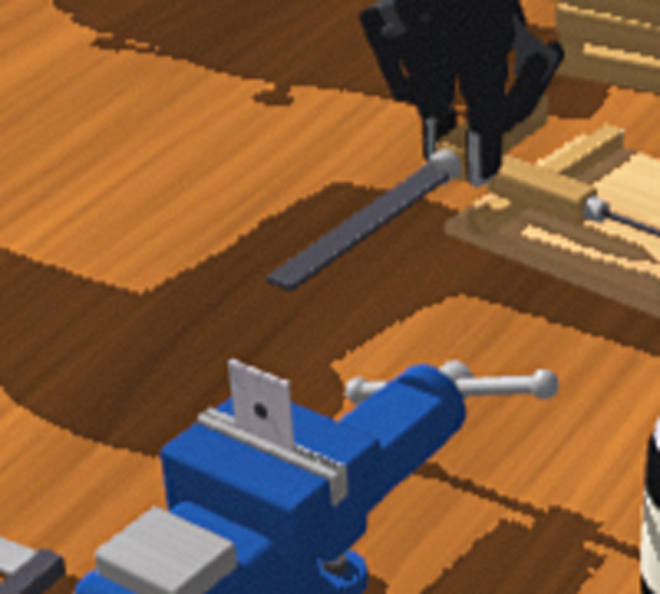

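View pics/c8.png

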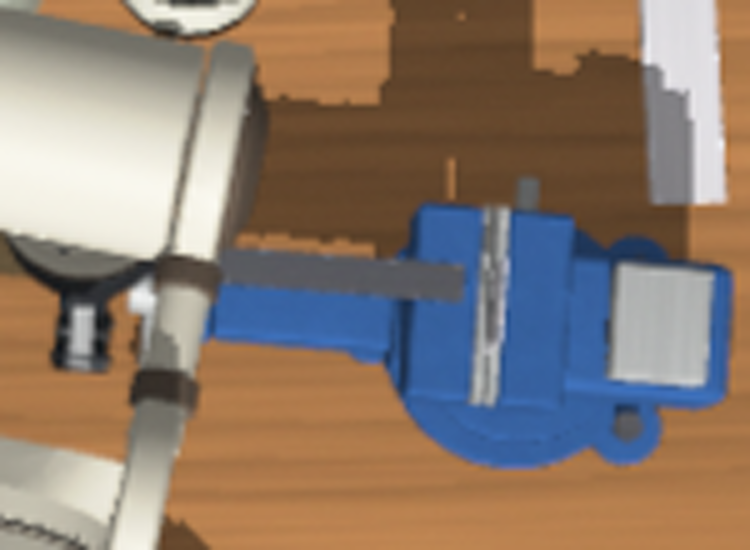

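The file is held level and square-on. Its tip is at crop c8 (464,282) and c7 (281,281), just behind the plate. I'll triangulate the tip.

```bash
python3 - <<'E'
from h import *
np.set_printoptions(precision=4,suppress=True)
T=snap('top');S=snap('scene')
def tri(a,b):
    c1,d1=ray(T,a);c2,d2=ray(S,b)
    k=np.linalg.lstsq(np.c_[d1,-d2],c2-c1,rcond=None)[0]; p=c1+d1*k[0];q=c2+d2*k[1]; return (p+q)/2,np.linalg.norm(p-q)
print(tri(uc(464,282,290,190,5),uc(281,279,180,120,3.3)))
print('blade dir',[onz(T,uc(x,y,290,190,5),.23) for x,y in((464,282),(225,267))])
print('plate mid', tri(uc(491,297,290,190,5),uc(260,371,180,120,3.3)))
go([.58,-.072,.2],-96.2)
E
```

```text
(array([ 0.5661, -0.187 ,  0.2342]), np.float64(0.0009010977577841905))
blade dir [array([ 0.567 , -0.1873,  0.23  ]), array([ 0.5773, -0.0741,  0.23  ])]
plate mid (array([ 0.5636, -0.2073,  0.185 ]), np.float64(0.004704629828929705))
turn [-0.0006 -0.0004  0.0139] shift [-0.6085  0.0271  0.4199] pos [ 0.5832 -0.0112  0.242 ] t 6.55 F [ 0.41  0.6  -1.51]
```

```bash

python3 -m crank '[[0,0,0.01,-0.15,0.01,0.06,0],[0,0,0.01,-0.3,0.02,0.12,0],[0,0,0.01,-0.45,0.03,0.18,0],[0,0,0.01,-0.6,0.03,0.24,0],[0,0,0.01,-0.6,0.03,0.24,0]]' 115
python3 -m crank '[[0,0,0,0,0,0,0],[0,0,0,0,0,0.02,0],[0,0,0,0,0,0.04,0],[0,0,0,0,0,0.06,0],[0,0,0,0,0,0.06,0]]' 
python3 -c "
from h import *
o=get_obs();go([.58,-.072,.2],-96.2);print(o['ft_torque'])"
```

```text
t: 7.05
tool_pos: [0.5795, -0.0744, 0.2167]
tool_rot: [[0.109, 0.994, -0.003], [0.994, -0.109, 0.0], [-0.0, -0.003, -1.0]]
force: [-0.6, 0.5, -1.5]
finger_gap: 0.0221
grasp_force: 112.8
t: 7.55
tool_pos: [0.5803, -0.0716, 0.2119]
tool_rot: [[0.105, 0.994, -0.001], [0.994, -0.105, 0.0], [0.0, -0.001, -1.0]]
force: [-0.5, 0.6, -1.5]
finger_gap: 0.022
grasp_force: 112.8
turn [-0.0008 -0.0003  0.0033] shift [-0.0042 -0.0022  0.1189] pos [ 0.5803 -0.0716  0.2119] t 7.55 F [-0.48  0.55 -1.54]
[0.03956152 0.00940922 0.02246052]
```

```bash

python3 -m crank '[[0,0,0,0,0,0.01,0],[0,0,0,0,0,0.02,0],[0,0,0,0,0,0.03,0],[0,0,0,0,0,0.04,0],[0,0,0,0,0,0.04,0]]' | egrep 'pos|force'
python3 -c "
from h import *
o=get_obs();print(o['ft_torque'])"
python3 -m crank '[[0,0,0,0,0,0.01,0],[0,0,0,0,0,0.01,0],[0,0,0,0,0,0.02,0],[0,0,0,0,0,0.02,0],[0,0,0,0,0,0.02,0]]'  | egrep 'pos|force'
python3 -c "
from h import *
o=get_obs();print(o['ft_torque'])"
```

```text
tool_pos: [0.5803, -0.072, 0.2081]
force: [0.1, -0.5, -1.2]
grasp_force: 112.8
[ 0.04660739  0.05933443 -0.04351119]
tool_pos: [0.5804, -0.0721, 0.2063]
force: [0.3, -0.1, -1.5]
grasp_force: 112.8
[ 0.14536922 -0.01614554 -0.0008828 ]
```

```bash

for i in 1 2; do python3 -m crank '[[0,0,0,0,0,0.005,0],[0,0,0,0,0,0.01,0],[0,0,0,0,0,0.015,0],[0,0,0,0,0,0.015,0],[0,0,0,0,0,0.015,0]]' | egrep 'pos|force'
python3 -c "
from h import *
o=get_obs();print(o['ft_torque'])"; 
done
```

```text
tool_pos: [0.5804, -0.0721, 0.2048]
force: [-0.2, -0.1, -1.1]
grasp_force: 112.8
[-0.00334589  0.00378682  0.03556457]
tool_pos: [0.5805, -0.0721, 0.2033]
force: [-0.5, 0.4, -1.4]
grasp_force: 112.8
[ 0.01760992 -0.04665613 -0.01125024]
```

```bash

python3 -m crank '[[0,0,0,0,0,0.005,0],[0,0,0,0,0,0.01,0],[0,0,0,0,0,0.01,0],[0,0,0,0,0,0.01,0],[0,0,0,0,0,0.01,0]]' | egrep 'pos|force'
python3 -c "
from h import *
o=get_obs();print(o['ft_torque'])"; 
python3 -m crank '[[0,0,0,0,0,0.005,0],[0,0,0,0,0,0.01,0],[0,0,0,0,0,0.01,0],[0,0,0,0,0,0.01,0],[0,0,0,0,0,0.01,0]]' | egrep 'pos|force'
python3 -c "
from h import *
o=get_obs();print(o['ft_torque'])"
```

```text
tool_pos: [0.5805, -0.0721, 0.2023]
force: [0.2, -0.4, -1.8]
grasp_force: 112.8
[ 0.06194964  0.03005691 -0.00935693]
tool_pos: [0.5805, -0.0721, 0.2013]
force: [-0.7, 0.6, -1.7]
grasp_force: 112.8
[ 0.00663101 -0.05308309  0.00395663]
```

```bash

python3 -m crank '[[0,0,0,0,0,0.005,0],[0,0,0,0,0,0.01,0],[0,0,0,0,0,0.01,0],[0,0,0,0,0,0.01,0],[0,0,0,0,0,0.01,0]]' | egrep 'pos|force'
python3 -c "
from h import *
o=get_obs();print(o['ft_torque'])"; 
python3 -m crank '[[0,0,0,0,0,0.005,0],[0,0,0,0,0,0.01,0],[0,0,0,0,0,0.01,0],[0,0,0,0,0,0.01,0],[0,0,0,0,0,0.01,0]]' | egrep 'pos|force'
python3 -c "
from h import *
o=get_obs();print(o['ft_torque'])"
```

```text
tool_pos: [0.5805, -0.0721, 0.2003]
force: [-0.1, 0.3, -1.4]
grasp_force: 112.8
[ 0.03214093  0.02364988 -0.00442029]
tool_pos: [0.5805, -0.0721, 0.1993]
force: [0.1, 0.1, -0.6]
grasp_force: 112.8
[ 0.06961069  0.02808251 -0.00837001]
```

```bash

python3 -m crank '[[0,0,0,0,0,0.005,0],[0,0,0,0,0,0.01,0],[0,0,0,0,0,0.01,0],[0,0,0,0,0,0.01,0],[0,0,0,0,0,0.01,0]]' | egrep 'pos|force'
python3 -c "
from h import *
o=get_obs();print(o['ft_torque'])"
```

```text
tool_pos: [0.5806, -0.0721, 0.1985]
force: [-0.4, 0.2, 0.9]
grasp_force: 113.0
[-0.18447614  0.08470905 -0.05617099]
```

```bash

python3 -m crank '[[0,0,0,0,0,0.005,0],[0,0,0,0,0,0.005,0],[0,0,0,0,0,0.01,0],[0,0,0,0,0,0.01,0],[0,0,0,0,0,0.01,0]]' | egrep 'pos|force'
python3 -c "
from h import *
o=get_obs();print(o['ft_torque'])"
```

```text
tool_pos: [0.5806, -0.0722, 0.1976]
force: [0.0, 0.8, 1.4]
grasp_force: 113.3
[-0.47769567  0.13869734 -0.07173579]
```

```bash

python3 -m crank '[[0,0,0,-0.03,0,0.005,0],[0,0,0,-0.06,0,0.005,0],[0,0,0,-0.1,0,0.003,0],[0,0,0,-0.14,0,0.001,0],[0,0,0,-0.17,0,0,0]]' | egrep 'pos|force'
python3 -c "
from h import *
o=get_obs();print(o['ft_torque'])"
```

```text
tool_pos: [0.5788, -0.0893, 0.1975]
force: [0.3, 4.1, 4.6]
grasp_force: 113.6
[ 0.00808558 -0.00502228  0.02741599]
```

```bash

python3 -m crank '[[0,0,0,-0.03,0,-0.001,0],[0,0,0,-0.06,0,-0.003,0],[0,0,0,-0.1,0,-0.004,0],[0,0,0,-0.14,0,-0.005,0],[0,0,0,-0.17,0,-0.006,0]]' | egrep 'pos|force'
```

```text
tool_pos: [0.5767, -0.1063, 0.1978]
force: [-0.3, 3.1, 3.8]
grasp_force: 113.6
```

```bash

python3 -m crank '[[0,0,0,-0.03,0,-0.001,0],[0,0,0,-0.06,0,-0.002,0],[0,0,0,-0.1,0,-0.003,0],[0,0,0,-0.14,0,-0.004,0],[0,0,0,-0.17,0,-0.004,0]]' | egrep 'pos|force'
```

```text
tool_pos: [0.5749, -0.1232, 0.1982]
force: [0.6, 3.1, 4.5]
grasp_force: 113.5
```

```bash

python3 -m crank '[[0,0,0,-0.04,0,-0.001,0],[0,0,0,-0.08,0,-0.002,0],[0,0,0,-0.12,0,-0.003,0],[0,0,0,-0.16,0,-0.004,0],[0,0,0,-0.2,0,-0.004,0]]' | egrep 'pos|force'
python3 -m crank '[[0,0,0,-0.03,0,-0.004,0],[0,0,0,-0.04,0,-0.008,0],[0,0,0,-0.05,0,-0.012,0],[0,0,0,-0.05,0,-0.03,0],[0,0,0,-0.05,0,-0.12,0]]' | egrep 't:|pos|force'
```

```text
tool_pos: [0.5728, -0.1431, 0.1985]
force: [1.6, 2.4, 3.2]
grasp_force: 113.4
t: 15.05
tool_pos: [0.5715, -0.1473, 0.2095]
tool_rot: [[0.106, 0.994, -0.003], [0.994, -0.106, 0.001], [0.001, -0.003, -1.0]]
force: [-0.4, -0.1, -1.6]
grasp_force: 113.0
```

```bash

python3 -m crank '[[0,0,0,0,0,-0.1,0],[0,0,0,0.2,0,-0.1,0],[0,0,0,0.45,0,-0.1,0],[0,0,0,0.75,0,-0.1,0],[0,0,0,0.75,0,-0.1,0]]' | egrep 'pos|force'
python3 -m crank '[[0,0,0,0,0,0.05,0],[0,0,0,0,0,0.1,0],[0,0,0,0,0,0.15,0],[0,0,0,0,0,0.18,0],[0,0,0,0,0,0.18,0]]' | egrep 't:|pos|force'
```

```text
tool_pos: [0.5808, -0.07, 0.2219]
force: [-0.4, -0.7, -1.4]
grasp_force: 112.9
t: 16.05
tool_pos: [0.5798, -0.0734, 0.2017]
tool_rot: [[0.107, 0.994, -0.002], [0.994, -0.107, 0.0], [0.0, -0.002, -1.0]]
force: [-0.2, -0.1, -0.6]
grasp_force: 112.9
```

```bash

python3 -c "
from h import *
go([.5805,-.0721,.1976],-96.2)"
python3 -m crank '[[0,0,0,0,0,0.005,0],[0,0,0,0,0,0.01,0],[0,0,0,0,0,0.015,0],[0,0,0,0,0,0.02,0],[0,0,0,0,0,0.02,0]]' | egrep 't:|pos|force'
python3 -c "
from h import *
o=get_obs();print(o['ft_torque'])"
```

```text
turn [-0.0021 -0.0004  0.0015] shift [0.0139 0.0054 0.0415] pos [ 0.5798 -0.0734  0.2017] t 16.05 F [-0.19 -0.11 -0.61]
t: 16.55
tool_pos: [0.5804, -0.073, 0.2007]
tool_rot: [[0.106, 0.994, 0.0], [0.994, -0.106, 0.0], [0.0, 0.0, -1.0]]
force: [0.5, 0.2, -0.6]
grasp_force: 112.9
[ 0.0578821   0.03395671 -0.00461921]
```

Not in contact yet. I'll go down another 2–3 mm.

```bash

python3 -m crank '[[0,0,0,0,0,0.005,0],[0,0,0,0,0,0.01,0],[0,0,0,0,0,0.015,0],[0,0,0,0,0,0.02,0],[0,0,0,0,0,0.02,0]]' | egrep 't:|pos|force'
python3 -c "
from h import *
o=get_obs();print(o['ft_torque'])"
```

```text
t: 17.05
tool_pos: [0.5804, -0.0731, 0.1988]
tool_rot: [[0.106, 0.994, 0.0], [0.994, -0.106, -0.0], [-0.0, 0.0, -1.0]]
force: [-0.7, -0.4, -0.5]
grasp_force: 113.0
[-0.06231023  0.05309963 -0.05532214]
```

```bash

python3 -m crank '[[0,0,0,0,0,0.003,0],[0,0,0,0,0,0.006,0],[0,0,0,0,0,0.01,0],[0,0,0,0,0,0.01,0],[0,0,0,0,0,0.01,0]]' | egrep 't:|pos|force'
python3 -c "
from h import *
o=get_obs();print(o['ft_torque'])"
```

```text
t: 17.55
tool_pos: [0.5805, -0.0732, 0.198]
tool_rot: [[0.106, 0.994, 0.0], [0.994, -0.106, -0.0], [-0.0, 0.0, -1.0]]
force: [-1.2, 0.8, 1.7]
grasp_force: 113.2
[-0.30055902  0.11984513 -0.05938643]
```

```bash

python3 -m crank '[[0,0,0,0,0,0.005,0],[0,0,0,-0.03,0,0.009,0],[0,0,0,-0.07,0,0.008,0],[0,0,0,-0.11,0,0.006,0],[0,0,0,-0.15,0,0.004,0]]' | egrep 't:|pos|force'
```

```text
t: 18.05
tool_pos: [0.579, -0.0883, 0.1976]
tool_rot: [[0.106, 0.994, 0.001], [0.994, -0.106, 0.0], [0.0, 0.001, -1.0]]
force: [0.0, 2.8, 3.5]
grasp_force: 113.6
```

```bash

python3 -m crank '[[0,0,0,-0.03,0,-0.001,0],[0,0,0,-0.06,0,-0.003,0],[0,0,0,-0.1,0,-0.004,0],[0,0,0,-0.14,0,-0.005,0],[0,0,0,-0.18,0,-0.006,0]]' | egrep 'pos|force'
```

```text
tool_pos: [0.5768, -0.1062, 0.1979]
force: [0.3, 3.9, 4.5]
grasp_force: 113.6
```

```bash

python3 -m crank '[[0,0,0,-0.03,0,-0.001,0],[0,0,0,-0.06,0,-0.002,0],[0,0,0,-0.1,0,-0.003,0],[0,0,0,-0.14,0,-0.004,0],[0,0,0,-0.18,0,-0.004,0]]' | egrep 'pos|force'
```

```text
tool_pos: [0.5748, -0.1241, 0.1982]
force: [0.8, 3.1, 3.6]
grasp_force: 113.5
```

```bash

python3 -m crank '[[0,0,0,-0.04,0,-0.001,0],[0,0,0,-0.08,0,-0.002,0],[0,0,0,-0.12,0,-0.003,0],[0,0,0,-0.16,0,-0.003,0],[0,0,0,-0.2,0,-0.003,0]]' | egrep 'pos|force'
```

```text
tool_pos: [0.5727, -0.144, 0.1985]
force: [0.1, 2.7, 2.6]
grasp_force: 113.4
```

```bash

python3 -m crank '[[0,0,0,-0.03,0,-0.004,0],[0,0,0,-0.04,0,-0.008,0],[0,0,0,-0.05,0,-0.012,0],[0,0,0,-0.05,0,-0.03,0],[0,0,0,-0.05,0,-0.12,0]]' | egrep 'pos'
python3 -m crank '[[0,0,0,0,0,-0.1,0],[0,0,0,0.2,0,-0.1,0],[0,0,0,0.45,0,-0.1,0],[0,0,0,0.76,0,-0.1,0],[0,0,0,0.76,0,-0.1,0]]' | egrep 'pos|force'
python3 -m crank '[[0,0,0,0,0,0.05,0],[0,0,0,0,0,0.1,0],[0,0,0,0,0,0.15,0],[0,0,0,0,0,0.19,0],[0,0,0,0,0,0.2,0]]' | egrep 't:|pos|force'
python3 -c "
from h import *
go([.5805,-.0731,.198],-96.2)"
```

```text
tool_pos: [0.5713, -0.1483, 0.2094]
tool_pos: [0.5808, -0.07, 0.2218]
force: [0.1, 0.2, -2.4]
grasp_force: 112.9
t: 21.05
tool_pos: [0.5799, -0.0735, 0.1996]
tool_rot: [[0.107, 0.994, -0.001], [0.994, -0.107, 0.0], [0.0, -0.002, -1.0]]
force: [0.2, -0.1, -1.3]
grasp_force: 112.9
turn [-0.0019 -0.0004  0.0015] shift [0.0043 0.0059 0.016 ] pos [ 0.5799 -0.0735  0.1996] t 21.05 F [ 0.25 -0.15 -1.27]
```

```bash

python3 -m crank '[[0,0,0,0,0,0,0],[0,0,0,0,0,0.005,0],[0,0,0,0,0,0.01,0],[0,0,0,0,0,0.01,0],[0,0,0,0,0,0.01,0]]' | egrep 'pos|force'
python3 -c "
from h import *
o=get_obs();print(o['ft_torque'])"
```

```text
tool_pos: [0.5804, -0.0731, 0.1997]
force: [0.5, 0.5, -0.9]
grasp_force: 112.9
[0.03574761 0.02857217 0.00822939]
```

```bash

python3 -m crank '[[0,0,0,0,0,0.003,0],[0,0,0,0,0,0.006,0],[0,0,0,0,0,0.01,0],[0,0,0,0,0,0.01,0],[0,0,0,0,0,0.01,0]]' | egrep 'pos|force'
python3 -c "
from h import *
o=get_obs();print(o['ft_torque'])"
```

```text
tool_pos: [0.5804, -0.0731, 0.1988]
force: [-0.0, -0.1, -0.9]
grasp_force: 113.0
[-0.08309201  0.0915729  -0.02282544]
```

```bash

python3 -m crank '[[0,0,0,0,0,0.004,0],[0,0,0,0,0,0.008,0],[0,0,0,0,0,0.012,0],[0,0,0,0,0,0.014,0],[0,0,0,0,0,0.014,0]]' | egrep 'pos|force'
python3 -c "
from h import *
o=get_obs();print(o['ft_torque'])"
```

```text
tool_pos: [0.5805, -0.0732, 0.1976]
force: [-0.8, 0.6, 2.6]
grasp_force: 113.3
[-0.46662333  0.23173347 -0.13294067]
```

```bash

python3 -m crank '[[0,0,0,0,0,0.003,0],[0,0,0,-0.03,0,0.005,0],[0,0,0,-0.07,0,0.004,0],[0,0,0,-0.11,0,0.002,0],[0,0,0,-0.15,0,0,0]]' | egrep 'pos|force'
```

```text
tool_pos: [0.579, -0.0882, 0.1975]
force: [0.4, 3.5, 4.5]
grasp_force: 113.6
```

```bash

python3 -m crank '[[0,0,0,-0.03,0,-0.001,0],[0,0,0,-0.06,0,-0.003,0],[0,0,0,-0.1,0,-0.004,0],[0,0,0,-0.14,0,-0.005,0],[0,0,0,-0.18,0,-0.006,0]]' | egrep 'pos|force'
```

```text
tool_pos: [0.5768, -0.1062, 0.1978]
force: [-0.1, 4.2, 3.8]
grasp_force: 113.6
```

```bash

python3 -m crank '[[0,0,0,-0.03,0,-0.001,0],[0,0,0,-0.06,0,-0.002,0],[0,0,0,-0.1,0,-0.003,0],[0,0,0,-0.14,0,-0.003,0],[0,0,0,-0.18,0,-0.003,0]]' | egrep 'pos|force'
```

```text
tool_pos: [0.5749, -0.1241, 0.1981]
force: [-0.3, 3.2, 4.1]
grasp_force: 113.7
```

```bash

python3 -m crank '[[0,0,0,-0.04,0,-0.001,0],[0,0,0,-0.08,0,-0.002,0],[0,0,0,-0.12,0,-0.002,0],[0,0,0,-0.16,0,-0.002,0],[0,0,0,-0.2,0,-0.002,0]]' | egrep 'pos|force'
```

```text
tool_pos: [0.5728, -0.144, 0.1983]
force: [0.1, 3.4, 3.9]
grasp_force: 113.6
```

Three strokes are done. I'll lift and carry the file back to the rack.

```bash

python3 -m crank '[[0,0,0,-0.03,0,-0.004,0],[0,0,0,-0.04,0,-0.008,0],[0,0,0,-0.05,0,-0.012,0],[0,0,0,-0.05,0,-0.03,0],[0,0,0,-0.05,0,-0.12,0]]' | egrep 'pos'
python3 -m crank '[[0,0,0,0,0,-0.1,0],[0,0,0,0,0,-0.25,0],[0,0,0,0.2,0,-0.35,0],[0,0,0,0.5,0,-0.35,0],[0,0,0,0.8,0,-0.35,0]]' | egrep 'pos'
python3 -m crank '[[0,0,0,0.2,0,0,0],[0,0,0,0.4,0,0,0],[0,0,0,0.6,0,0,0],[0,0,0,0.8,0,0,0],[0,0,0,1,0,0,0]]' | egrep 't:|pos'
python3 -m crank '[[0,0,0,0.2,0,0,0],[0,0,0,0.4,0,0,0],[0,0,0,0.6,0,0,0],[0,0,0,0.8,0,0,0],[0,0,0,1,0,0,0]]' | egrep 't:|pos'
python3 -c "
from h import *
go([.541,.364,.2],-9.7)"
```

```text
tool_pos: [0.5711, -0.1484, 0.2087]
tool_pos: [0.5815, -0.0687, 0.2476]
t: 26.05
tool_pos: [0.5919, 0.0311, 0.247]
tool_rot: [[0.106, 0.994, 0.002], [0.994, -0.106, -0.0], [-0.0, 0.002, -1.0]]
t: 26.55
tool_pos: [0.6024, 0.1307, 0.247]
tool_rot: [[0.106, 0.994, 0.002], [0.994, -0.106, -0.0], [0.0, 0.002, -1.0]]
turn [ 2.0000e-03  1.6000e-03 -1.9195e+00] shift [ 2.2553 -0.8587  0.4683] pos [0.6024 0.1307 0.247 ] t 26.55 F [-0.27  0.45 -1.11]
```

```bash

python3 -m crank '[[0,0,-0.19,0.2,-0.1,0,0],[0,0,-0.38,0.4,-0.2,0,0],[0,0,-0.57,0.6,-0.3,0,0],[0,0,-0.76,0.8,-0.4,0,0],[0,0,-0.94,1,-0.4,0,0]]' | egrep 't:|pos'
python3 -c "
from h import *
go([.541,.364,.2],-9.7)"
```

```text
t: 27.05
tool_pos: [0.5723, 0.2346, 0.247]
tool_rot: [[-0.596, 0.803, 0.001], [0.803, 0.596, 0.0], [-0.001, 0.001, -1.0]]
turn [ 0.0011  0.0012 -0.9712] shift [1.2252 0.5196 0.47  ] pos [0.5723 0.2346 0.247 ] t 27.05 F [ 0.6   0.33 -1.03]
```

```bash

python3 -m crank '[[0,0,-0.19,0.2,0.1,0,0],[0,0,-0.38,0.4,0.2,0,0],[0,0,-0.57,0.6,0.3,0.1,0],[0,0,-0.76,0.8,0.4,0.2,0],[0,0,-0.95,1,0.5,0.3,0]]' >/dev/null
python3 -m crank '[[0,0,0,0,0,0,0],[0,0,0,0,0,0,0],[0,0,0,0,0,0,0],[0,0,0,0,0,0,0],[0,0,0,0,0,0,0]]' >/dev/null
python3 -c "
from h import *
go([.541,.364,.12],-9.7)"
```

```text
turn [ 0.0004  0.001  -0.0316] shift [0.174  0.1791 0.9595] pos [0.5545 0.3431 0.216 ] t 28.05 F [-0.27  0.02 -1.49]
```

```bash

python3 -m crank '[[0,0,-0.03,0.1,0.1,0.15,0],[0,0,-0.03,0.174,0.178,0.35,0],[0,0,-0.03,0.174,0.178,0.6,0],[0,0,-0.03,0.174,0.178,0.8,0],[0,0,-0.03,0.174,0.178,0.96,0]]' >/dev/null
python3 -m crank '[[0,0,0,0,0,0.1,0],[0,0,0,0,0,0.2,0],[0,0,0,0,0,0.3,0],[0,0,0,0,0,0.3,0],[0,0,0,0,0,0.3,0]]' >/dev/null
python3 - <<'E'
from h import *
go([.541,.364,.0484],-9.7)
a=snap('top')['img'][190:320,130:270,::-1]; b=snap('scene')['img'][100:260,280:480,::-1]
r=lambda i,w,h:cv2.resize(i,(w,h),interpolation=cv2.INTER_CUBIC)
cv2.imwrite('pics/c9.png',np.vstack([r(b,700,560)]))
g=r(a,323,300); q=r(b[30:130,20:],477,300); cv2.imwrite('pics/c9.png',np.hstack([g,q]))
E
```

```text
turn [0.0004 0.0005 0.0002] shift [-0.0042 -0.0051  0.4119] pos [0.5407 0.3646 0.0896] t 29.05 F [ 0.34 -0.39 -1.63]
```

View pics/c9.png

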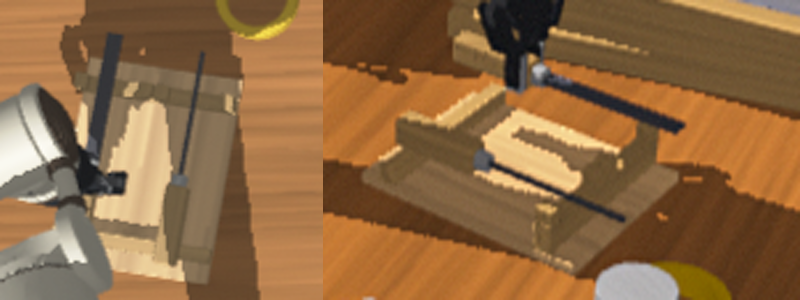

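The view shows the file parallel over its slot and aligned with the rack. I'll lower it gently.

```bash

python3 -m crank '[[0,0,0,0,0,0.1,0],[0,0,0,0,0,0.2,0],[0,0,0,0,0,0.3,0],[0,0,0,0,0,0.37,0],[0,0,0,0,0,0.37,0]]' | egrep 'pos|force'
python3 -m crank '[[0,0,0,0,0,0.005,0],[0,0,0,0,0,0.01,0],[0,0,0,0,0,0.02,0],[0,0,0,0,0,0.03,0],[0,0,0,0,0,0.03,0]]' | egrep 'pos|force'
python3 -c "
from h import *
o=get_obs();print(o['ft_torque'])"
```

```text
tool_pos: [0.5391, 0.3639, 0.0501]
force: [-0.2, -0.5, -1.4]
grasp_force: 113.1
tool_pos: [0.5404, 0.3645, 0.0493]
force: [0.7, -0.4, -1.0]
grasp_force: 113.1
[-0.05061356  0.0692618   0.03562279]
```

```bash

python3 -m crank '[[0,0,0,0,0,0.005,0],[0,0,0,0,0,0.01,0],[0,0,0,0,0,0.015,0],[0,0,0,0,0,0.015,0],[0,0,0,0,0,0.015,0]]' | egrep 'pos|force'
python3 -c "
from h import *
o=get_obs();print(o['ft_torque'])"
```

```text
tool_pos: [0.5405, 0.3645, 0.0484]
force: [-3.2, -1.2, 5.3]
grasp_force: 113.7
[-0.27019159  0.42933644 -0.04275789]
```

It's resting on the handle bar. I'll ease the grip, then open.

```bash

python3 -m crank '[[0,0,0,0,0,0,0],[0,0,0,0,0,0,0],[0,0,0,0,0,0,0],[0,0,0,0,0,0,0],[0,0,0,0,0,0,0]]' 25 | egrep 'pos|force|gap'
python3 -m crank '[[0,0,0,0,0,0,0.3],[0,0,0,0,0,0,0.4],[0,0,0,0,0,0,0.6],[0,0,0,0,0,0,0.8],[0,0,0,0,0,0,0.8]]' | egrep 'pos|force|gap'
python3 -m crank '[[0,0,0,0,0,0,0.9],[0,0,0,0,0,-0.05,0.9],[0,0,0,0,0,-0.2,0.9],[0,0,0,0,0,-0.5,0.9],[0,0,0,0,0,-0.8,0.9]]' | egrep 't:|pos|force|gap'
python3 -m crank '[[0,0,0,0,0,-0.3,0.9],[0,0,0,0.2,0,-0.6,0.9],[0,0,0,0.5,0,-0.8,0.9],[0,0,0,0.8,0,-1,0.9],[0,0,0,1,0,-1,0.9]]' | egrep 't:|pos|gap'
python3 -m crank '[[0,0,0,0.3,0,0,0.9],[0,0,0,0.6,0,0,0.9],[0,0,0,0.9,0,0,0.9],[0,0,0,1,0,0,0.9],[0,0,0,1,0,0,0.9]]' | egrep 't:|pos|gap'
python3 - <<'E'
from h import *
T=snap('top','t9.png');S=snap('scene','s9.png')
# compare with the first pictures; list changed regions
for n,s in(('top1',T),('scene1',S)):
    d=cv2.absdiff(cv2.imread(f'pics/{n}.png'),s['img'][:,:,::-1]).max(2)
    for x,y,w,h,a in cv2.connectedComponentsWithStats((d>40).astype(np.uint8))[2][1:]:
        if a>25: print(n,x,y,w,h,a)
# blade: dark greyish pixels near the flat file
i=T['img'].astype(int); m=(i.max(2)<110)&(abs(i[:,:,0]-i[:,:,2])<35)
m[:, :165]=0;m[:,195:]=0;m[:200]=0;m[268:]=0
lab=cv2.connectedComponentsWithStats(m.astype(np.uint8)); k=1+lab[2][1:,4].argmax(); ys,xs=np.where(lab[1]==k)
l=[onz(T,(xs[ys==y].mean(),y),.04)[:2] for y in(ys.min()+1,ys.max()-4)]
d=l[0]-l[1];print(ys.min(),ys.max(),l,np.degrees(np.arctan2(d[1],d[0])))
E
```

```text
tool_pos: [0.5405, 0.3646, 0.0484]
force: [-3.5, -0.9, 6.1]
finger_gap: 0.0223
grasp_force: 113.7
tool_pos: [0.5404, 0.3645, 0.0477]
force: [-0.1, 0.0, 0.5]
finger_gap: 0.068
grasp_force: 0.0
t: 32.15
tool_pos: [0.5403, 0.3644, 0.1295]
tool_rot: [[-0.986, 0.168, -0.0], [0.168, 0.986, -0.0], [0.0, -0.0, -1.0]]
force: [0.7, -0.4, -0.2]
finger_gap: 0.0772
grasp_force: 0.0
t: 32.65
tool_pos: [0.4419, 0.3827, 0.2332]
tool_rot: [[-0.986, 0.168, 0.007], [0.168, 0.986, 0.004], [-0.006, 0.005, -1.0]]
finger_gap: 0.0765
t: 33.15
tool_pos: [0.3427, 0.3986, 0.229]
tool_rot: [[-0.986, 0.167, 0.002], [0.167, 0.986, 0.001], [-0.001, 0.001, -1.0]]
finger_gap: 0.0769
top1 111 112 161 176 7583
top1 227 171 32 16 193
top1 283 178 25 57 317
top1 94 183 9 34 191
top1 188 190 31 28 507
top1 218 207 12 11 69
top1 174 208 13 20 76
top1 179 226 17 39 270
top1 197 226 6 8 40
top1 204 228 24 20 109
top1 259 239 20 107 808
top1 86 254 11 50 261
top1 222 254 6 15 33
top1 104 257 4 28 62
top1 215 270 28 173 2082
top1 0 318 185 162 17432
top1 271 324 19 30 219
top1 336 327 14 34 158
top1 238 400 50 62 1392
top1 311 459 20 21 173
scene1 65 0 81 71 1873
scene1 107 0 22 15 174
scene1 281 0 54 94 2453
scene1 128 55 18 29 252
scene1 70 70 36 53 549
scene1 98 70 38 52 521
scene1 376 117 43 10 118
scene1 450 134 35 9 113
scene1 390 140 25 7 44
scene1 376 154 165 47 2856
scene1 199 167 150 40 1081
scene1 170 170 30 32 656
scene1 379 180 19 11 73
scene1 394 191 9 6 33
scene1 248 201 110 43 721
scene1 351 201 17 4 38
scene1 412 200 40 18 376
scene1 502 200 50 26 631
scene1 459 215 34 37 487
scene1 428 223 27 19 150
scene1 195 238 25 19 132
scene1 359 249 16 25 144
scene1 432 250 26 11 111
207 261 [array([0.71473627, 0.33466321]), array([0.5788345 , 0.35698201])] -9.326286647823448
```

The blade tip is back at (0.715, 0.334) with yaw -9.3°, the same as at the start. I'll hand the job in.

```bash
python3 -c "
from h import *
print(ticket.close_job())"
```

```text
the job is handed in; nothing more can be done
None
```

The job is handed in: I made three forward strokes at about 3–6 N, lifted the file clear for each return, and laid it back in the rack where it was; the hand-in call returned no verdict.

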